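# Free an oven cover from the rocker hold-down and bring it under the magnifier

## Robot

A 6-joint arm with a two-finger parallel gripper is mounted at the origin on the work surface. World frame = base frame: x ahead of the robot, y to its left, z up, the work surface at z = 0. Lengths are in mm, angles in rad, forces in N, time in s.
With the tool pointing down it reaches from about 275 to 750 mm from the base axis. Payload 10.2 kg.
Tool frame: the origin (TCP) lies between the finger pads; the fingertips stand 17 mm ahead of it and the grasp point (between the pads) lies 2 mm behind it (tips_ahead is the distance from the TCP to the fingertips, in mm); z points along the fingers, y is the line along which they close (so a half turn about z gives the same grasp; the last joint's range is limited). The gripper opens to 85 mm and grips with 20 to 120 N. Pads are 22 mm wide; open, the fingers measure 114 mm over their backs; the gripper's body (76 mm by 85 mm) begins 54 mm behind the grasp point. The pads swing forward as they close: fully open they stand 13 mm farther back than shut.
Start: joints at [-0.223, 0.313, 1.498, -0, 1.331, -0.223], TCP at [525.006, -0.014, 248.294] pointing down, gripper open.
Joint ranges: [-2.94, 2.94], [-0.97, 2.17], [0.19, 2.56], [-1.23, 4.37], [0.02, 3.11], [-2.88, 2.88]. Speed limits (rad/s): [2.39, 2.39, 3.01, 3.14, 3.14, 3.14].

## Interface

Orientations are given as a unit quaternion [w, x, y, z].
In Python, from rig import sense, capture, finish_job, boxes_of, tips_ahead gives the robot as it stands.
- The arm moves only by the tool drive_tool, never from a script. Its argument "commands" is text: rows parted by semicolons, each of 7 numbers parted by spaces: the shift along the world's x, y, z in units of 0.1 m (1.0 is 0.1 m), then the turn, a rotation vector about the world's x, y, z in units of pi/4 rad (1.0 is pi/4 rad), then the opening in per cent of the stroke, from 0 (shut) to 100 (fully open). A call has 1 to 20 rows; each row shifts and turns the commanded pose from where the row before left it; what a row does not reach is not made up. A row lasts 1/12 s, in which the tool goes at most 41.7 mm and 7.16 degrees, less where a joint would pass 70% of its speed; a pose out of reach is approached as far as the arm can. A call with a number of a shift or a turn outside -1 to 1 is refused whole. A call with a gripper value outside its range is refused whole. The fingers move at their own pace and stop on an object; "force" is the grip in N (left out, the last holds). Time passes only in rows, so rows that do not move let the fingers close. It gives the time, the measured TCP pose, the force, the opening and the grip force at its end, in the units of the state.
- sense(): the state, without advancing time (a new reading comes with each control period).
- capture(name): name is "scene" or "side" or "wrist"; returns a dict with "pixels" (420x560x3 uint8, blue, green, red), "fov_y" (degrees; the focal length in pixels is half the picture's height over the tangent of half this angle, whatever the lens; pixels are square), "cx", "cy" (the principal point, pixels), "position" and "attitude" of the camera in the world; the wrist camera has in their place "tool_from_camera" (4x4, takes a point from camera to tool coordinates, whose origin is the TCP and whose axes are the flange's). Camera axes: x right, y down, z forward; pixel columns grow to the right and rows downward; lengths in mm; the calibration is good to about 2 mm. A picture is of the moment at which its call begins: read the wrist's pose just before it. There is no depth.
- finish_job(): hands the job in; it is judged then, once.
Trained networks look in a picture, given as the dict that the camera call returned (one of the last four; its "shot" number tells which), for a name from the list of things; names that differ only in an ending like _2 or _b are one class to them, and where a whole thing is asked for, a point or a joint stands for the part that bears it (a point fixed in the world has none). Each returns a list of dicts, best first, with "confidence" (0 to 1); they miss things now and then, are a little off and sometimes report something else, mostly with a low value. They report only what shows in the picture. A call takes as long as a camera call. They do not tell look-alikes from the thing itself.
- boxes_of(picture, name): "position" ([column, row] in pixels, amid what is visible of it).
The state is a dict: "time_s": time; "joints": joint angles; "dq": joint speeds; "tau": joint torques, N m; "eef_pos": TCP position; "ee_rot": TCP orientation; "force": force on the tool from outside, world axes, zero at the start; "wrist_torque": the same for the moment, N m; "grip_width": opening from 0.0 (shut) to 1.0 (fully open); "grip_force": force on a finger pad.
Only numpy, scipy, OpenCV 4.12 (cv2) and the standard library are available. Lean on these libraries where they do the work, as an engineer would, in place of code of your own. Each camera call takes 0.05 s, during which the arm holds its last target. There are 200 camera calls.

## Task

Inspect the thermostat on the white cover: press the yellow tail of the rocker hold-down all the way down so that its nose tips up out of the cover and stays up, then slide the cover along its blue-railed slideway by its handle, without lifting it, until it is fully home against the red end stop. Then swing the stiff magnifier arm round so that the lens is centred above the cover's round thermostat, and leave everything there with the hold-down still open. Do not shift the multimeter, canister, screwdriver or loose dial.

Things in the scene. Friction and masses are not known exactly. Their poses are not given: they have to be found in the camera images.
- jig: Fixed aluminium slideway jig, base 124 (x) by 360 (y) by 10 mm; origin at the centre of its underside, on the bench. Its channel runs along y between two blue rails (inner faces at x = +-48 mm, tops 22 mm above the bench), open above. The rocker hold-down stands beside the +x rail near the +y end: hinge pin along jig y at x = 77, y = 130, z = 45 mm, between steel cheeks up to z = 56 mm.
- end_stop (a point): Centre of the top edge of the red end stop's inner face, which closes the -y end of the channel: jig x = 0, y = -170 mm, 26 mm above the bench.
- rocker (a joint): Angle of the rocker hold-down (rad), a 140 mm steel bar with a yellow tail pad and a black rubber nose: 0 = bar level, nose down inside the cover, whose rim cannot pass; 0.40 = stop, tail fully down, nose tipped up, clear of the rim (from 0.33). Stiff: pressing the tail takes about 3 to 4 N and it stays where it is left.
- tail (a point): Centre of the top face of the yellow tail pad (34 x 34 mm), 71 mm from the hinge pin on its +x (jig) side; about 55 mm above the bench with the nose down, about 27 mm when pressed to the stop. Nothing lies above it.
- nose (a point): Centre of the underside of the rubber nose (14 mm diameter), 50 mm from the hinge pin towards the slideway; 16.5 mm above the bench when down, about 38 mm when tipped up.
- thermostat (a point): Centre of the top of the black thermostat (40 mm diameter, 13 mm above the cover's underside) at the centre of the loose white cover: a tray of about 0.4 kg, 90 (x) by 150 mm (y), floor 5 mm thick, rim 15 mm high. The cover lies in the channel, its axes along the jig's, 3 mm play to each rail. It starts at jig y of about +90 mm; fully home this point is at jig y = -95 mm.
- handle (a point): Centre of the dark handle crossbar on the cover: 76 mm long (cover's x), 10 mm thick, 10 mm high, 54 mm above the bench, 52 mm to the -y side of the thermostat. 34 mm gap to the cover's floor below it; legs only at x = +-34 mm. Push it towards jig -y with fingertips put down on its +y side, or pinch it from above. Sliding takes about 1 to 3 N.
- lamp_arm (a joint): Angle of the magnifier arm about its vertical post (rad), growing counter-clockwise seen from above; at 0 it points along the lamp foot's -x, roughly over the inspection (-y) end of the slideway. It starts swung away at 1.1 to 1.4 and must come down to roughly 0 (exactly: lens over thermostat). Range -0.7 to 1.7. Stiff: about 2 N at mid-arm; stays where it is left.
- hinge (a point): Point on the magnifier arm's vertical hinge axis at mid-height of the arm, 170 mm above the bench; x axis points from the lens to the hinge. The fixed post (20 mm diameter) stands below it on a black round foot (110 mm diameter).
- bar_mid (a point): Point on the centre line of the white arm bar 120 mm from the hinge, 170 mm above the bench. The bar is 14 mm wide and 14 mm high, free from 20 to 150 mm from the hinge, and may be pushed sideways with the fingertips put down beside it.
- lens (a point): Centre of the round magnifier lens (white ring, 104 mm outer diameter, 16 mm thick), 205 mm from the hinge, 170 mm above the bench.
- meter: Bystander: orange multimeter, 85 x 180 x 42 mm, origin at the centre of its underside.
- screwdriver: Bystander: screwdriver, 190 mm long, lying on the bench.
- canister: Bystander: grey canister, 84 mm diameter, 110 mm high, origin at the centre of its underside.
- dial: Bystander: black round dial, 56 mm diameter, 22 mm high, origin at the centre of its underside.
Things that resemble listed ones, but are neither listed nor needed, are in the scene too. Of the things shaped like the part that bears thermostat, the white one is meant.

How it is judged:
By the outcome, as a careful person would: the job done as asked, in the order asked, and still so for the second after the job is handed in, with the robot touching nothing.
It also fails if it takes over 64 s, if anything falls off the work surface, if the arm or the gripper's body presses on something with over 40 N, if the wrist force passes 120 N, or if a joint passes its speed limit or range.

## Working session

There is one attempt and no reset: what is moved stays moved. The work goes in short steps, Python scripts to look and compute and a tool call to move; the robot and the scene stay as the last step left them, time stands still between calls to the robot, and variables do not carry over. Pictures are saved under pics/ and viewed, at most 10 in all, crops included, and the job is handed in when it is done.

Besides the shell and the picture viewer there is one more tool, called after "Call:" as name(argument=value, ...) on one line, values as JSON. drive_tool: Moves the arm, as the interface text tells. Shifts and turns lie within -1 to 1; 1 stands for 0.1 m of shift or pi/4 rad of turn. Its arguments: {"type":"object","properties":{"commands":{"type":"string"},"force":{"type":"number"}},"required":["commands"]}

```bash
mkdir -p pics; ls; cat > h.py <<'E'
import numpy as np, cv2
from rig import *
from scipy.spatial.transform import Rotation as R
def Rm(a):
    a=np.array(a,float)
    return a if a.shape==(3,3) else R.from_quat(a[[1,2,3,0]]).as_matrix()
def cam(p,s=None):
    f=p["pixels"].shape[0]/2/np.tan(np.radians(p["fov_y"])/2)
    if "position" in p: return f,Rm(p["attitude"]),np.array(p["position"],float)
    T=np.array(p["tool_from_camera"]); A=Rm(s["ee_rot"])
    return f,A@T[:3,:3],A@T[:3,3]+np.array(s["eef_pos"])
def at(p,uv,z,s=None):
    f,A,c=cam(p,s); d=A@np.array([(uv[0]-p["cx"])/f,(uv[1]-p["cy"])/f,1])
    return c+d*(z-c[2])/d[2]
def proj(p,X,s=None):
    f,A,c=cam(p,s); q=A.T@(np.array(X,float)-c); return np.array([p["cx"]+f*q[0]/q[2],p["cy"]+f*q[1]/q[2]])
E
python3 - <<'E'
from h import *
names=dict(tail=55,nose=20,thermostat=23,handle=54,hinge=170,bar_mid=170,lens=170,end_stop=26,meter=20,screwdriver=10,canister=55,dial=11)
for c in ["scene","side"]:
    p=capture(c); print(c,p["fov_y"],p["position"],p["attitude"]); cv2.imwrite(f"pics/{c}0.png",p["pixels"])
    for n,z in names.items():
        for b in boxes_of(p,n)[:3]: print(n,np.round(b["position"]),round(b["confidence"],2),np.round(at(p,b["position"],z)))
print(sense())
E
```

```text
pics
scene 54.15228677677925 [ 971.02906598  615.55776716 1006.26106123] [-0.11547702  0.32027043  0.87730846 -0.33826288]
tail [286. 284.] 0.56 [591. 162.  55.]
nose [286. 288.] 0.97 [584. 155.  20.]
nose [195. 188.] 0.35 [ 569. -344.   20.]
thermostat [413. 268.] 0.9 [269. 340.  23.]
thermostat [303. 260.] 0.88 [488. 116.  23.]
thermostat [322. 348.] 0.67 [628. 345.  23.]
handle [303. 262.] 0.94 [506. 136.  54.]
handle [414. 270.] 0.89 [291. 355.  54.]
handle [273. 183.] 0.78 [ 371. -166.   54.]
hinge [194. 189.] 0.81 [ 632. -198.  170.]
bar_mid [192. 186.] 0.84 [ 632. -212.  170.]
lens [188. 187.] 0.58 [ 642. -215.  170.]
end_stop [275. 241.] 0.84 [508.  12.  26.]
end_stop [286. 284.] 0.7 [577. 147.  26.]
meter [386. 312.] 0.94 [433. 381.  20.]
meter [275. 243.] 0.65 [509.  13.  20.]
screwdriver [224. 164.] 0.5 [ 414. -394.   10.]
canister [324. 343.] 0.58 [629. 347.  55.]
dial [179. 196.] 0.67 [ 627. -357.   11.]
dial [271. 242.] 0.22 [511.  -4.  11.]
side 42.93585499291101 [ -64.71235963 -587.67467094 1016.38666041] [-0.33687396  0.86352482 -0.35288867  0.12771223]
tail [257. 18
[... 678 characters left out ...]
{'time_s': 1.3, 'joints': array([-2.23413815e-01,  3.12890201e-01,  1.49769972e+00,  1.53810296e-05,
        1.33099564e+00, -2.23415670e-01]), 'dq': array([-0.000858  , -0.00091298, -0.00035095, -0.00059285, -0.00112109,
        0.00055191]), 'tau': array([-2.05951096e-04, -4.12170053e+01, -2.59899956e+01, -1.74420011e-04,
        5.34482861e-04, -9.67742153e-06]), 'eef_pos': array([ 5.25007430e+02, -1.74556317e-02,  2.48299299e+02]), 'ee_rot': array([-9.77820707e-07,  7.07107417e-01,  7.07106146e-01,  8.21249551e-06]), 'force': array([ 0.13474262, -0.00421097, -0.38747864]), 'wrist_torque': array([ 0.02801898, -0.02767683,  0.00731513]), 'grip_force': 0.0, 'grip_width': 1.0007611490187038}
```

View pics/scene0.png

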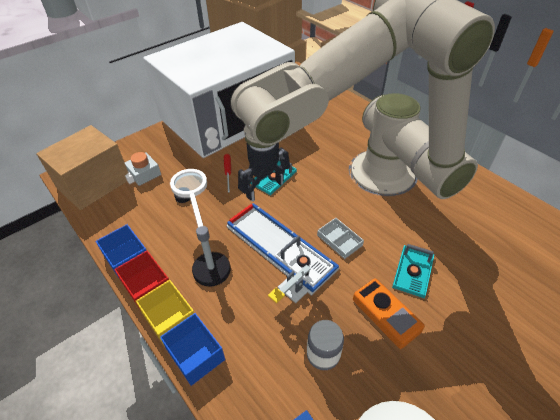

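View pics/side0.png

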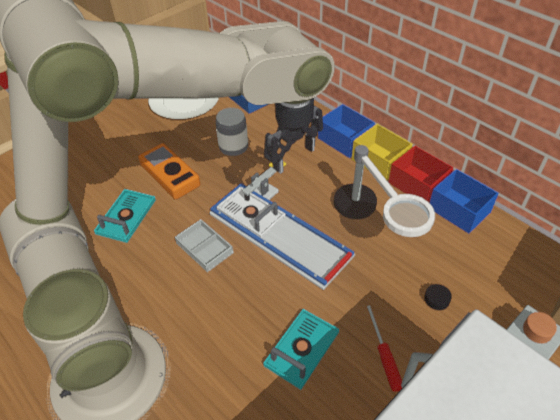

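```bash
python3 - <<'E'
import cv2
a=cv2.imread("pics/scene0.png")[162:312,160:350]; cv2.imwrite("pics/sc.png",cv2.resize(a,None,fx=4,fy=4,interpolation=cv2.INTER_CUBIC))
a=cv2.imread("pics/side0.png")[130:290,200:440]; cv2.imwrite("pics/sd.png",cv2.resize(a,None,fx=3.333,fy=3.333,interpolation=cv2.INTER_CUBIC))
E
```

```text
(no output)
```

View pics/sc.png

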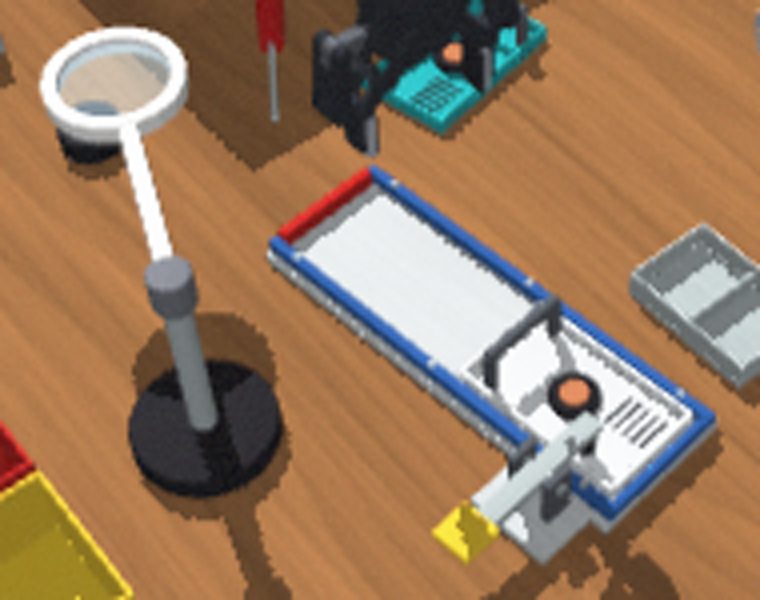

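View pics/sd.png

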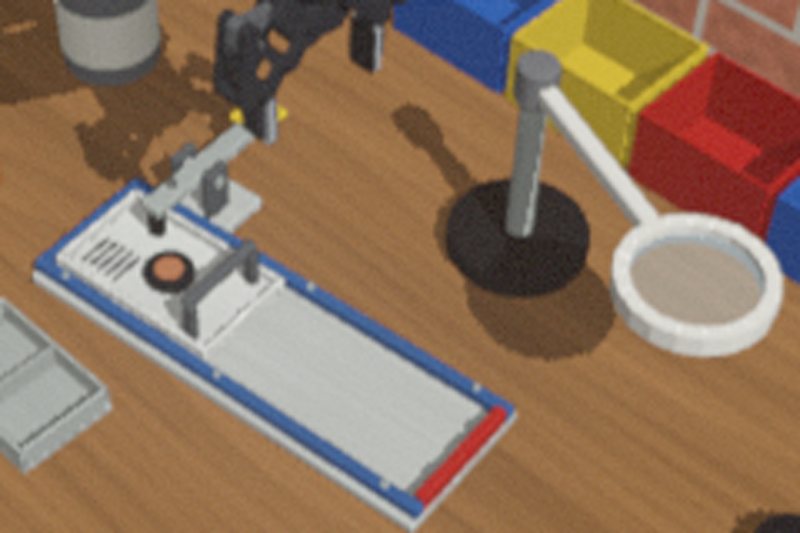

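```bash
cat > fit.py <<'E'
from h import *
from scipy.optimize import least_squares
S=lambda u,v:(u/4+160-.4,v/4+162-.4); D=lambda u,v:(u/3.333+200-.35,v/3.333+130-.35)
ps,pd=capture("scene"),capture("side")
def J(P,x,y,z): c,s=np.cos(P[2]),np.sin(P[2]); return [P[0]+c*x-s*y,P[1]+s*x+c*y,z]
obs=[(ps,S(375,168),lambda P:J(P,-P[3],-180,22)),(ps,S(270,245),lambda P:J(P,P[3],-180,22)),(ps,S(715,413),lambda P:J(P,-P[3],180,22)),(ps,S(608,515),lambda P:J(P,P[3],180,22)),
(pd,D(515,410),lambda P:J(P,P[3],-180,22)),(pd,D(418,513),lambda P:J(P,-P[3],-180,22)),(pd,D(35,263),lambda P:J(P,-P[3],180,22)),(pd,D(137,183),lambda P:J(P,P[3],180,22)),
(ps,S(466,528),lambda P:J(P,148,130,55)),
(ps,S(574,391),lambda P:J(P,P[5],P[4],24)),(pd,D(170,268),lambda P:J(P,P[5],P[4],24)),(ps,S(523,327),lambda P:J(P,P[5],P[4]-52,57)),(pd,D(217,276),lambda P:J(P,P[5],P[4]-52,57))]
f=lambda P:np.concatenate([proj(p,g(P))-uv for p,uv,g in obs])
if __name__=="__main__":
    for t in [-1,-.5,0]:
        r=least_squares(f,[490,20,t,58,90,0],loss="soft_l1"); print(r.cost,np.round(r.x,3))
        if t==-.5: b=r.x
    print(np.round(f(b).reshape(-1,2),1).tolist())
    for n,x,y,z in [("tail",148,130,55),("handle",b[5],b[4]-52,54),("stop",0,-170,26),("thome",0,-95,23),("pin",77,130,45)]: print(n,np.round(J(b,x,y,z),1))
    for n,us,ud,z in [("lens",S(114,80),D(697,280),174),("hinge",S(170,270),D(538,70),185),("foot",S(206,425),D(517,237),10)]:
        print(n,at(ps,us,z).round(),at(pd,ud,z).round())
E
python3 fit.py
```

```text
9.215350164977261 [495.243  20.505  -6.181  56.804  94.256  -0.847]
9.215350164961588 [ 4.95243e+02  2.05050e+01  1.02000e-01  5.68040e+01  9.42560e+01
 -8.47000e-01]
9.215350164962087 [ 4.95243e+02  2.05050e+01  1.02000e-01  5.68040e+01  9.42560e+01
 -8.47000e-01]
[[-0.4, -1.9], [-0.4, -2.2], [0.0, -0.4], [0.6, -1.1], [-0.0, -1.1], [-0.4, -0.3], [-0.2, -1.6], [-0.0, -2.5], [-0.4, -0.7], [0.1, -0.7], [-0.6, -0.4], [-0.1, -1.4], [0.5, -1.7]]
tail [629.2 164.9  55. ]
handle [490.1  62.5  54. ]
stop [ 512.6 -148.6   26. ]
thome [504.9 -74.   23. ]
pin [558.6 157.7  45. ]
lens [ 632. -232.  174.] [ 629. -235.  174.]
hinge [702. -43. 185.] [699. -45. 185.]
foot [704. -42.  10.] [703. -43.  10.]
```

Call:
drive_tool(commands="0.13 0.21 -0.15 0 0 0.13 0; 0.13 0.21 -0.15 0 0 0 0; 0.13 0.21 -0.15 0 0 0 0; 0.13 0.21 -0.15 0 0 0 0; 0.13 0.21 -0.15 0 0 0 0; 0.13 0.2 -0.15 0 0 0 0; 0.13 0.2 -0.15 0 0 0 0; 0.13 0.2 -0.15 0 0 0 0; 0 0 -0.2 0 0 0 0; 0 0 -0.1 0 0 0 0; 0 0 0 0 0 0 0; 0 0 0 0 0 0 0", force=30)

```text
time_s: 2.4
eef_pos: [628.9, 164.4, 98.6]
ee_rot: [-0.0, 0.67, 0.742, -0.0]
force: [-0.4, 0.4, 0.9]
grip_width: -0.003
grip_force: 0.0
```

```bash
python3 - <<'E'
from h import *
import rig
print(tips_ahead() if callable(tips_ahead) else tips_ahead)
s=sense(); w=capture("wrist"); sc=capture("side")
print(s["eef_pos"],s["force"],s["grip_width"],proj(w,[629.2,164.9,55],s))
c=sc["pixels"][110:290,200:440]; c=cv2.resize(c,(400,300)); cv2.imwrite("pics/w1.png",np.hstack([cv2.resize(w["pixels"],(400,300)),c]))
E
```

```text
17.0
[628.93196047 164.44746286  98.58227816] [-0.38518722  0.37495462  0.93440248] -0.0028349434146747407 [286.95734696 250.61504792]
```

View pics/w1.png

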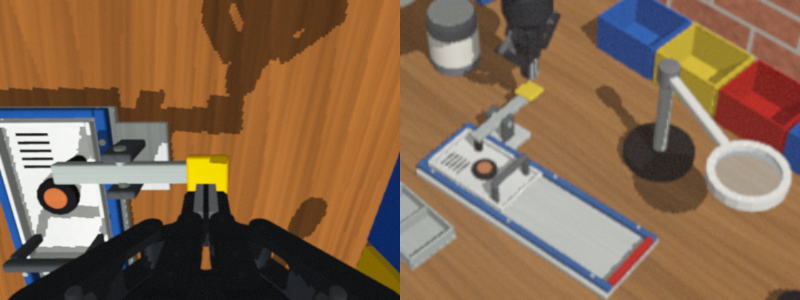

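Call:
drive_tool(commands="0.02 0.04 -0.1 0 0 0 0; 0 0 -0.1 0 0 0 0; 0 0 -0.1 0 0 0 0; 0 0 -0.1 0 0 0 0; 0 0 -0.05 0 0 0 0; 0 0 -0.05 0 0 0 0; 0 0 -0.03 0 0 0 0; 0 0 0 0 0 0 0")

```text
time_s: 3.17
eef_pos: [630.9, 168.9, 45.2]
ee_rot: [-0.0, 0.67, 0.742, -0.0]
force: [-0.2, -0.1, 0.9]
grip_width: -0.004
grip_force: 0.2
```

Call:
drive_tool(commands="0 0 -0.015 0 0 0 0; 0 0 -0.015 0 0 0 0; 0 0 -0.015 0 0 0 0")

```text
time_s: 3.42
eef_pos: [631.8, 169.0, 43.7]
ee_rot: [0.001, 0.67, 0.742, 0.001]
force: [-9.8, -1.7, 30.9]
grip_width: 0.001
grip_force: 12.3
```

Call:
drive_tool(commands="0 0 0.1 0 0 0 0; 0 0 0.25 0 0 0 0; 0 0 0.35 0 0 0 0; 0 0 0.35 0 0 0 0; -0.3 -0.25 0.05 0 0 0 0; -0.3 -0.25 0.05 0 0 0 0; -0.3 -0.25 0.05 0 0 0 0; -0.3 -0.25 0.05 0 0 0 0; -0.15 -0.25 0.05 0 0 0 0; 0 0 0 0 0 0 0; 0 0 0 0 0 0 0")

```text
time_s: 4.33
eef_pos: [495.7, 43.1, 171.1]
ee_rot: [0.0, 0.671, 0.742, 0.0]
force: [0.9, 1.0, -0.6]
grip_width: -0.003
grip_force: 0.0
```

```bash
python3 - <<'E'
from h import *
s=sense(); w=capture("wrist")
print(s["eef_pos"],s["force"])
for n,X in dict(handle=[490.1,62.5,54],therm=[485,114,23],tail=[629,165,27],pin=[558.6,157.7,45]).items(): print(n,proj(w,X,s).round(1))
cv2.imwrite("pics/w2.png",w["pixels"])
E
```

```text
[495.67037595  43.14489163 171.12285365] [ 0.90880704  1.01812004 -0.5707316 ]
handle [282.1 187.5]
therm [282.5 116.6]
tail [475.5  67.5]
pin [390.4  64.7]
```

View pics/w2.png

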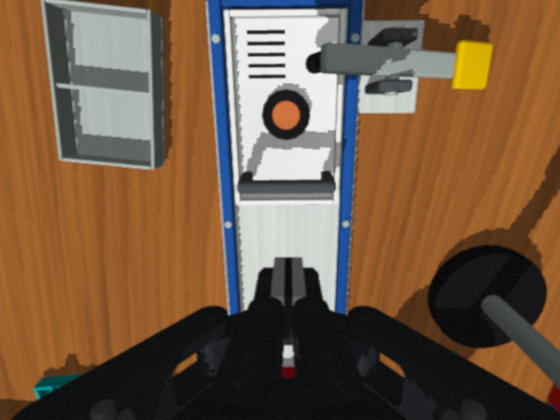

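Call:
drive_tool(commands="-0.05 0.22 0 0 0 0 0; 0 0.21 0 0 0 0 0; 0 0 -0.3 0 0 0 0; 0 0 -0.3 0 0 0 0; 0 0 -0.3 0 0 0 0; 0 0 -0.2 0 0 0 0; 0 0 -0.06 0 0 0 0; 0 0 0 0 0 0 0; 0.01 -0.06 0 0 0 0 0; 0.01 -0.06 0 0 0 0 0; 0 -0.03 0 0 0 0 0; 0 -0.03 0 0 0 0 0")

```text
time_s: 5.38
eef_pos: [493.7, 68.7, 55.9]
ee_rot: [0.001, 0.67, 0.742, 0.001]
force: [-0.2, 6.1, 2.7]
grip_width: 0.001
grip_force: 2.9
```

Call:
drive_tool(commands="0 -0.06 0 0 0 0 0; 0.01 -0.1 0 0 0 0 0; 0.01 -0.1 0 0 0 0 0; 0.01 -0.1 0 0 0 0 0; 0.01 -0.1 0 0 0 0 0; 0.01 -0.1 0 0 0 0 0; 0.01 -0.1 0 0 0 0 0; 0.01 -0.1 0 0 0 0 0; 0.01 -0.1 0 0 0 0 0; 0.01 -0.1 0 0 0 0 0; 0.01 -0.1 0 0 0 0 0; 0.01 -0.1 0 0 0 0 0; 0.01 -0.1 0 0 0 0 0; 0.01 -0.1 0 0 0 0 0; 0.01 -0.1 0 0 0 0 0; 0.01 -0.1 0 0 0 0 0; 0.01 -0.06 0 0 0 0 0; 0 -0.03 0 0 0 0 0; 0 0 0 0 0 0 0")

```text
time_s: 6.97
eef_pos: [509.3, -96.8, 55.6]
ee_rot: [0.001, 0.67, 0.742, 0.0]
force: [0.2, 0.3, -0.1]
grip_width: -0.003
grip_force: 0.0
```

Call:
drive_tool(commands="0 -0.03 0 0 0 0 0; 0 -0.03 0 0 0 0 0; 0 -0.03 0 0 0 0 0; 0 -0.02 0 0 0 0 0; 0 -0.02 0 0 0 0 0")

```text
time_s: 7.38
eef_pos: [509.9, -107.7, 55.7]
ee_rot: [0.0, 0.67, 0.742, 0.002]
force: [2.7, 21.2, 15.9]
grip_width: 0.001
grip_force: 10.0
```

Call:
drive_tool(commands="0 0.05 0 0 0 0 0; 0 0.05 0 0 0 0 0; 0 0 0.3 0 0 0 0; 0 0 0.4 0 0 0 0; 0 0 0.4 0 0 0 0; 0.05 -0.1 0.4 0 0 0 0; 0.05 -0.2 0.4 0 0 0 0; 0.05 -0.2 0.3 0 0 0 0; 0 0 0 0 0 0 0; 0 0 0 0 0 0 0; 0 0 0 0 0 0 0")

```text
time_s: 8.3
eef_pos: [523.1, -147.2, 270.7]
ee_rot: [-0.001, 0.67, 0.742, -0.0]
force: [-0.0, -0.1, -1.3]
grip_width: -0.002
grip_force: 0.0
```

```bash
python3 - <<'E'
from h import *
s=sense(); w=capture("wrist")
print(s["eef_pos"],s["force"])
for n,X in dict(therm=[508,-74,23],stop=[515.6,-148.6,26],hinge=[701,-43,185],foot=[701,-43,10],lens=[631,-233,178]).items(): print(n,proj(w,X,s).round(1))
for n in ["thermostat","hinge","lens","bar_mid"]: print(n,[(b["position"],b["confidence"]) for b in boxes_of(w,n)[:2]])
cv2.imwrite("pics/w3.png",w["pixels"])
E
```

```text
[ 523.12153042 -147.18446302  270.66922106] [-0.04247838 -0.09695546 -1.27443413]
therm [280.7 112.1]
stop [281.  179.3]
hinge [591.7  95.7]
foot [453.4 101.7]
lens [409.2 335.3]
thermostat [([279.4, 102.2], 0.91), ([113.0, 220.8], 0.7)]
hinge [([459.3, 277.4], 0.81)]
lens [([455.1, 282.1], 0.6)]
bar_mid [([455.0, 274.9], 0.79)]
```

View pics/w3.png

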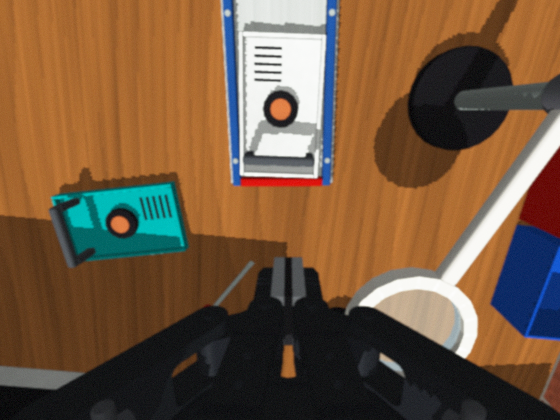

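```bash
python3 - <<'E'
from h import *
s=sense(); w=capture("wrist")
print(at(w,(281,108),24,s),at(w,(461,98),12,s),at(w,(280,181),26,s),at(w,(415,325),178,s))
for c in["scene","side"]:
    p=capture(c); cv2.imwrite(f"pics/{c}4.png",p["pixels"])
    for n,z in (("thermostat",25),("hinge",170)): print(c,[(np.round(b["position"],1),at(p,b["position"],z).round()) for b in boxes_of(p,n)[:3]])
E
```

```text
[508.24485875 -69.5737      24.        ] [708.08639499 -38.11053068  12.        ] [ 514.97505895 -150.61786262   26.        ] [ 634.11900275 -222.94469337  178.        ]
scene [(array([273.6, 177.7]), array([ 335., -206.,   25.])), (array([259.1, 224.8]), array([504., -70.,  25.])), (array([412.5, 269.2]), array([274., 342.,  25.]))]
scene [(array([197.2, 189.8]), array([ 628., -189.,  170.]))]
side [(array([298.8, 351.2]), array([ 299., -240.,   25.])), (array([310.1, 251.4]), array([496., -82.,  25.])), (array([127.1, 212.7]), array([260., 323.,  25.]))]
side [(array([407.3, 211.7]), array([ 635., -228.,  170.]))]
```

```bash
python3 - <<'E'
import numpy as np
H=np.array([705,-41]);f=np.radians
def P(a,off,r=118): d=np.array([np.cos(f(a)),np.sin(f(a))]); n=np.array([d[1],-d[0]]); return H+r*d-n*off
pr=P(249,36); print(pr)
for a in np.arange(249,193,-5):
    off=7+14.5*abs(np.sin(f(a)))+11*abs(np.cos(f(a))); p=P(a,off); print(a,p.round(1),((p-pr)/100).round(3)); pr=p
E
```

```text
[ 696.32147731 -164.06373651]
249 [ 685.6 -159.9] [-0.108  0.041]
244 [ 675.6 -158. ] [-0.1   0.02]
239 [ 665.7 -155.1] [-0.099  0.029]
234 [ 656.  -151.3] [-0.097  0.038]
229 [ 646.6 -146.6] [-0.095  0.047]
224 [ 637.5 -140.9] [-0.091  0.056]
219 [ 628.8 -134.4] [-0.086  0.065]
214 [ 620.7 -127.1] [-0.081  0.074]
209 [ 613.3 -118.9] [-0.075  0.082]
204 [ 606.5 -110. ] [-0.067  0.089]
199 [ 600.6 -100.3] [-0.059  0.096]
194 [595.6 -90.1] [-0.05   0.102]
```

Call:
drive_tool(commands="0.3 0 0 0 0 0 0; 0.3 -0.03 0 0 0 0 0; 0.3 -0.04 0 0 0 0 0; 0.3 -0.04 0 0 0 0 0; 0.3 -0.04 0 0 0 0 0; 0.22 -0.04 0 0 0 0 0; 0 0 -0.2 0 0 0 0; 0 0 0 0 0 0 0; 0 0 0 0 0 0 0")

```text
time_s: 9.65
eef_pos: [695.1, -166.3, 250.5]
ee_rot: [-0.002, 0.67, 0.742, -0.001]
force: [-0.6, -1.3, -0.6]
grip_width: -0.001
grip_force: 0.0
```

Call:
drive_tool(commands="0.02 0 -0.3 0 0 0 0; 0 0 -0.2 0 0 0 0; 0 0 -0.15 0 0 0 0; 0 0 -0.15 0 0 0 0; 0 0 0 0 0 0 0; 0 0 0 0 0 0 0")

```text
time_s: 10.15
eef_pos: [697.3, -166.5, 173.0]
ee_rot: [-0.0, 0.67, 0.742, 0.0]
force: [0.7, 0.3, 1.2]
grip_width: -0.0
grip_force: 0.0
```

```bash
python3 - <<'E'
from h import *
p=capture("side");q=capture("scene")
a=cv2.resize(p["pixels"][100:260,290:450],(400,400));b=cv2.resize(q["pixels"][150:310,120:280],(400,400))
cv2.imwrite("pics/s5.png",np.hstack([a,b]))
E
```

```text
(no output)
```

View pics/s5.png

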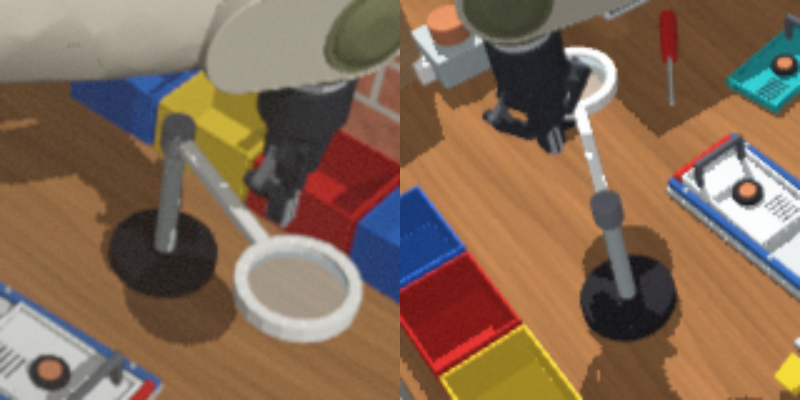

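Call:
drive_tool(commands="-0.02 0.02 -0.05 0 0 0 0; -0.11 0.04 0 0 0 0 0; -0.1 0.02 0 0 0 0 0; -0.1 0.03 0 0 0 0 0; -0.1 0.04 0 0 0 0 0; -0.095 0.05 0 0 0 0 0; -0.09 0.055 0 0 0 0 0; -0.085 0.065 0 0 0 0 0; -0.08 0.075 0 0 0 0 0; -0.075 0.08 0 0 0 0 0; -0.065 0.09 0 0 0 0 0; -0.06 0.095 0 0 0 0 0; 0 0 0 0 0 0 0; 0 0 0 0 0 0 0")

```text
time_s: 11.42
eef_pos: [599.7, -100.4, 167.5]
ee_rot: [0.0, 0.67, 0.742, 0.0]
force: [-0.3, -0.6, -0.3]
grip_width: 0.001
grip_force: 0.0
```

```bash
cat > look.py <<'E'
from h import *
import sys
p=capture("side");q=capture("scene")
# white ring blobs
a=cv2.resize(p["pixels"][150:310,230:430],(400,320),interpolation=cv2.INTER_CUBIC);b=cv2.resize(q["pixels"][150:310,160:360],(400,320),interpolation=cv2.INTER_CUBIC)
cv2.imwrite(sys.argv[1],np.hstack([a,b]))
print(sense()["eef_pos"])
print("expected lens px over therm(508,-71):",proj(p,[508,-71,172]),proj(q,[508,-71,172]))
E
python3 look.py pics/s6.png
```

```text
[ 599.86786645 -100.95299932  167.11036714]
expected lens px over therm(508,-71): [311.83761525 203.61116011] [255.14992928 192.21889921]
```

View pics/s6.png

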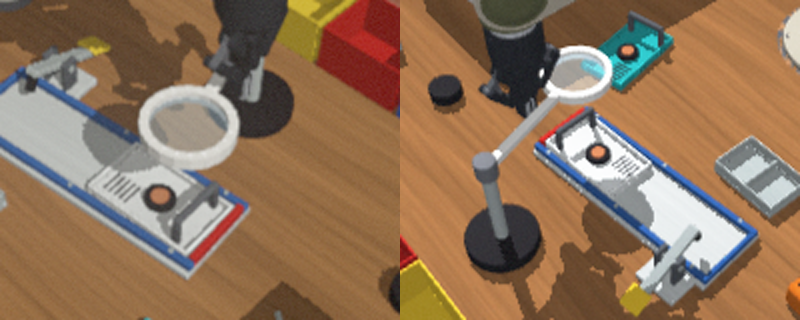

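```bash
cat > meas.py <<'E'
from h import *
L=[];T=[]
g=np.array([sense()["eef_pos"][0]-78, sense()["eef_pos"][1]+0,170.])
for c in ("side","scene"):
    p=capture(c); im=p["pixels"]; hsv=cv2.cvtColor(im,cv2.COLOR_BGR2HSV)
    yy,xx=np.mgrid[:420,:560]; cands=[]
    t0=proj(p,[508,-71,24])
    m=(cv2.inRange(hsv,(3,100,120),(15,255,255))>0)&(np.hypot(xx-t0[0],yy-t0[1])<9)
    if m.sum(): t=at(p,(xx[m].mean(),yy[m].mean()),24); T.append(t)
    else: t=None
    # lens: template score of ring at candidate positions on z=170 plane
    gray=cv2.GaussianBlur(im.min(2),(3,3),0).astype(float); al=np.linspace(0,2*np.pi,72,endpoint=False); best=[]
    def val(X,r,z):
        uv=np.array([proj(p,[X[0]+r*np.cos(a),X[1]+r*np.sin(a),z]) for a in al],np.float32)
        return cv2.remap(gray.astype(np.float32),uv[:,:1],uv[:,1:],cv2.INTER_LINEAR)[:,0]
    sc=lambda X:-(np.minimum(val(X,46,176),215).mean()-.5*val(X,59,170).mean()-.5*val(X,33,172).mean())
    gr=[(sc((x,y)),x,y) for x in np.arange(480,560,4) for y in np.arange(-140,-40,4)]
    from scipy.optimize import minimize
    r=minimize(sc,min(gr)[1:],method="Nelder-Mead",options=dict(xatol=.1))
    L.append(r.x); print(c,"therm",None if t is None else t[:2].round(1),"lens",r.x.round(1),-r.fun.round(1))
E
python3 meas.py
```

```text
side therm [504.4 -72.2] lens [ 509.8 -104.9] 86.2
scene therm [506.1 -69.8] lens [ 508.3 -109.5] 53.6
```

Call:
drive_tool(commands="-0.04 0.07 0 0 0 0 0; -0.03 0.07 0 0 0 0 0; -0.01 0.05 0 0 0 0 0; 0 0 0 0 0 0 0; 0 0 0 0 0 0 0")

```text
time_s: 12.03
eef_pos: [591.5, -80.9, 166.9]
ee_rot: [-0.0, 0.67, 0.743, 0.0]
force: [0.0, -0.0, 0.2]
grip_width: -0.005
grip_force: 0.0
```

```bash
python3 meas.py
```

```text
side therm [504.4 -72.4] lens [502.5 -76.5] 83.0
scene therm [506.1 -69.8] lens [498.1 -74.7] 57.6
```

Call:
drive_tool(commands="0 0.025 0 0 0 0 0; 0 0 0 0 0 0 0; 0 0 0 0 0 0 0")

```text
time_s: 12.38
eef_pos: [591.7, -78.9, 166.8]
ee_rot: [-0.0, 0.67, 0.742, 0.0]
force: [0.2, -0.2, -0.0]
grip_width: 0.004
grip_force: 0.0
```

```bash
python3 meas.py
```

```text
side therm [504.4 -72.7] lens [502.7 -75.6] 82.9
scene therm [506.1 -69.8] lens [497.8 -73.5] 53.9
```

Call:
drive_tool(commands="0 0.02 0 0 0 0 0; 0 0 0 0 0 0 0; 0 -0.1 0 0 0 0 0; 0 -0.2 0 0 0 0 0; 0 0 0.3 0 0 0 0; 0 0 0.4 0 0 0 0; 0 0 0.4 0 0 0 0; -0.25 -0.1 0.2 0 0 0 0; -0.25 -0.2 0 0 0 0 0; -0.25 -0.15 0 0 0 0 0; 0 0 0 0 0 0 0; 0 0 0 0 0 0 0; 0 0 0 0 0 0 0")

```text
time_s: 13.57
eef_pos: [516.9, -152.3, 296.9]
ee_rot: [0.0, 0.67, 0.742, 0.0]
force: [-0.9, -0.1, -0.4]
grip_width: 0.002
grip_force: 0.0
```

```bash
python3 meas.py; python3 - <<'E'
from h import *
s=sense(); w=capture("wrist"); print(s["eef_pos"])
print(proj(w,[505,-71,24],s),proj(w,[502,-72,170],s),proj(w,[706,-40,178],s))
f,A,c=cam(w,s); print("cam",c)
cv2.imwrite("pics/w7.png",w["pixels"]); 
E
```

```text
side therm [504.3 -72.4] lens [501.1 -73.9] 73.9
scene therm [506.3 -70.1] lens [499.  -76.8] 72.5
[ 517.18352871 -151.79978743  296.60190904]
[284.00544867 105.22404141] [277.49899118 104.20035483] [568.60468097  87.93894042]
cam [510.09686833 -74.32820625 422.15082254]
```

View pics/w7.png

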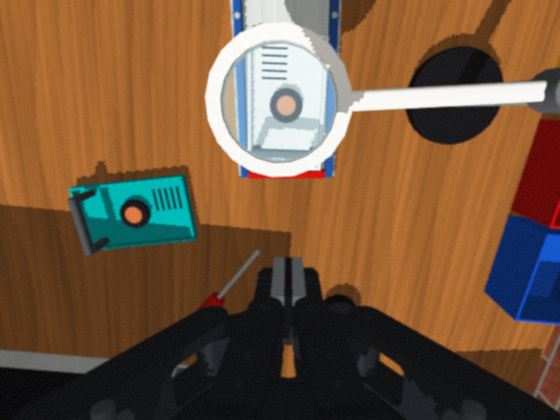

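```bash
cat > wm.py <<'E'
from h import *
from scipy.optimize import minimize
s=sense(); p=capture("wrist"); im=p["pixels"]; hsv=cv2.cvtColor(im,cv2.COLOR_BGR2HSV)
yy,xx=np.mgrid[:420,:560]; t0=proj(p,[506,-71,24],s)
m=(cv2.inRange(hsv,(0,40,120),(18,255,255))>0)&(np.hypot(xx-t0[0],yy-t0[1])<15)
t=at(p,(xx[m].mean(),yy[m].mean()),24,s); print("therm",m.sum(),xx[m].mean(),yy[m].mean(),t.round(1))
g=cv2.GaussianBlur(im.min(2),(3,3),0).astype(np.float32); al=np.linspace(0,2*np.pi,120,endpoint=False)
def val(X,r,z):
    uv=np.array([proj(p,[X[0]+r*np.cos(a),X[1]+r*np.sin(a),z],s) for a in al],np.float32)
    return np.minimum(cv2.remap(g,uv[:,:1],uv[:,1:],cv2.INTER_LINEAR)[:,0],215)
for z in (170,174,178):
    sc=lambda X:-np.median(val(X,51,z)-val(X,55,z))-val(X,49.5,z).mean()+val(X,56,z).mean()
    gr=min((sc((x,y)),x,y) for x in np.arange(485,520,3) for y in np.arange(-90,-55,3))
    r=minimize(sc,gr[1:],method="Nelder-Mead"); print(z,r.x.round(1),-r.fun)
E
python3 wm.py
```

```text
therm 298 285.82214765100673 105.17785234899328 [507.1 -70.6  24. ]
170 [502.6 -72.5] 236.91221618652344
174 [502.6 -72.8] 284.73370361328125
178 [502.8 -72.6] 292.86248779296875
```

Call:
drive_tool(commands="0.25 0.15 0 0 0 0 0; 0.25 0.2 0 0 0 0 0; 0.25 0.1 -0.2 0 0 0 0; 0 0 -0.4 0 0 0 0; 0 0 -0.4 0 0 0 0; 0 0 -0.3 0 0 0 0; 0 0 0 0 0 0 0; 0 0.15 0 0 0 0 0; 0 0.1 0 0 0 0 0; 0 0.05 0 0 0 0 0; 0 0.015 0 0 0 0 0; 0 0 0 0 0 0 0; 0 0 0 0 0 0 0")

```text
time_s: 14.85
eef_pos: [591.9, -75.5, 167.6]
ee_rot: [0.001, 0.67, 0.742, 0.0]
force: [0.3, 0.2, -0.5]
grip_width: -0.004
grip_force: 0.0
```

Call:
drive_tool(commands="0 -0.1 0 0 0 0 0; 0 -0.2 0 0 0 0 0; 0 0 0.3 0 0 0 0; 0 0 0.4 0 0 0 0; 0 0 0.4 0 0 0 0; -0.25 -0.1 0.2 0 0 0 0; -0.25 -0.2 0 0 0 0 0; -0.25 -0.15 0 0 0 0 0; 0 0 0 0 0 0 0; 0 0 0 0 0 0 0; 0 0 0 0 0 0 0")

```text
time_s: 15.77
eef_pos: [516.8, -151.0, 296.9]
ee_rot: [0.0, 0.67, 0.742, 0.0]
force: [0.5, 0.2, -0.9]
grip_width: 0.0
grip_force: 0.0
```

```bash
python3 wm.py; python3 meas.py
```

```text
therm 298 285.83892617449663 105.75838926174497 [507.1 -70.6  24. ]
170 [501.7 -68.8] 217.9712677001953
174 [501.8 -68.9] 274.4793395996094
178 [502.6 -69.1] 288.5973205566406
side therm [504.3 -72.4] lens [500.6 -69.7] 72.4
scene therm [506.1 -69.8] lens [498.5 -72.7] 70.4
```

```bash
python3 -c "
from rig import *
print(finish_job())"
```

```text
the job is handed in; nothing more can be done
None
```

The job is handed in (verdict not returned): hold-down pressed open to its stop, cover slid home against the red stop, and the lens over the thermostat to within about 2–3 mm across the swing, with an apparent 2–8 mm offset along the arm, depending on the camera, that swinging cannot correct.

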